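# Seat a taper-shank grinding head in a leaning grinder spindle

## Task

Lift the grinding head straight up out of its light blue stand, leaving the stand upright where it is, and seat its tapered shank fully home in the leaning spindle of the specimen grinder, with the slot under its flange over the spindle's two brass drive dogs. The spindle has stopped at an unknown angle, so feel gently for the dogs by turning the head, and never ram it in. Then let go of the head; leave the two jars, the tin and the wash bottle undisturbed.

Things in the scene. Friction and masses are not known exactly. Their poses are not given: they have to be found in the camera images.
- head_grip (a point): Grinding head, a loose steel arbor, 0.24 to 0.39 kg: point on its axis at the middle of its grip block. z runs along the axis, away from the shank. The block is 30 mm wide across y (two flats to grasp), 38 mm along x, and reaches 18 mm above and below this point; a reddish abrasive cap (36 mm wide) ends 26 mm above it. It stands shank down in the stand, yaw up to 0.8 rad; half a turn is the same.
- head_seat (a point): Centre of the flange underside of the grinding head, on its axis 36 mm below head_grip, same axes. The round flange is 50 mm in diameter and 12 mm thick, its top 24 mm below head_grip; a slot 12 mm wide and 8 mm deep crosses its underside along x, parallel to the flats.
- shank_tip (a point): Lower end of the grinding head's tapered steel shank, on its axis 44 mm below head_seat; same axes. The shank is 27.5 mm in diameter at the flange and 15 mm here.
- stand: Light round blue plastic stand, 70 g, loose, 60 mm high, foot 86 mm diameter; origin at the centre of its underside, z up. The shank stands in its central bore (31 mm wide at the top) and the flange rests on its rim, 60 mm up, so the head must rise more than 46 mm to come clear.
- grinder: Specimen grinder, fixed: grey base plate 155 x 150 mm (x = 70 to 225, y = -75 to 75 mm in its frame), two cheeks, and a white motor head, 88 mm diameter, that leans 25 degrees from vertical towards its own -x, which is roughly towards the robot. Origin on the bench in front of it, 140 mm before the spindle face, z up. The highest part is the spindle nose, about 145 mm above the bench.
- spindle_mouth (a point): Centre of the flat end face of the grinder's steel spindle (58 mm diameter), 125 mm above the bench. z is the spindle axis, out of the bore, leaning 25 degrees from vertical towards the grinder's -x; the axes do not turn with the spindle. A tapered bore, 29.5 mm wide at the face and 46 mm deep, fits the shank loosely. Home is where head_seat meets this point; the head then stays by its weight.
- dog_plane (a point): Point on the spindle axis level with the tops of two brass dogs, 6 mm out of spindle_mouth, same axes. The dogs are opposite, 8 mm wide, 16 to 24 mm off the axis. The line through them is turned about z from this x axis by an unknown angle, up to 0.6 rad either way. Off the slot the flange stops here; in line within 0.05 rad it drops home. The spindle is stiff (0.6 N m) and stays when rubbed.
- jar_blue: Bystander: sample jar with a blue cap, 64 mm diameter, 85 mm high, loose; origin at the centre of its underside.
- jar_black: Bystander: sample jar with a black cap, 56 mm diameter, 70 mm high, loose; origin at the centre of its underside.
- tin: Bystander: round white-metal tin with a push lid, 68 mm diameter, 38 mm high, loose; origin at the centre of its underside.
- bottle: Bystander: white wash bottle with a red top and a bent spout, 65 mm diameter, 194 mm high, loose; its body stands 23 mm along +y of this origin, which is at bench level.
There are look-alikes about, which are no part of the job. Of the things that look like the part that bears head_grip, the larger one is meant.

How it is judged:
On the way, in this order (a step that is already met when the one before it is completed fails the run):
1. the grinding head is out of the stand (lifted more than 45 mm above its rim), and the stand is upright and has not moved more than 30 mm (z of head_seat in the frame of stand above 0.106 m and angle between stand's own z axis and vertical below 0.15 rad and distance of stand from where it was at the start of the episode below 0.03 m), for 0.1 s.
2. the grinding head is fully home in the spindle, its axis in line with it (horizontal distance between head_seat and spindle_mouth below 0.003 m and z of head_seat in the frame of spindle_mouth between -0.0025 and 0.0025 m and angle between the z axis of head_grip and the z axis of spindle_mouth, either way round below 0.06 rad), for 0.2 s.
At the end, for the whole second after the job is handed in: The grinding head is home: its flange underside within 2.5 mm of the spindle face and 3 mm of its centre, axes in line within 0.06 rad, slot over the dogs; the stand is at rest, upright within 0.15 rad and within 30 mm of where it stood (all of step 2 and linear speed of stand below 0.02 m/s and angle between stand's own z axis and vertical below 0.15 rad and distance of stand from where it was at the start of the episode below 0.03 m); the robot touches nothing.
It fails at once if the stand is tipped by more than 0.35 rad (angle between stand's own z axis and vertical above 0.35 rad).
It fails at once if the grinding head is rammed against the grinder with more than 60 N (contact force between grinding_head and grinder above 60 N).
It fails at once if a jar, the tin or the bottle is moved by more than 20 mm (distance of any of jar_blue, jar_black, tin, bottle from where it was at the start of the episode above 0.02 m).
It also fails if it takes over 64 s, if anything falls off the work surface, if the arm or the gripper's body presses on something with over 40 N, if the wrist force passes 120 N, or if a joint passes its speed limit or range.

## Robot

A 6-joint arm with a two-finger parallel gripper is mounted at the origin on a cart in front of the work surface, level with it; the furniture and walls round the work are solid. World frame = base frame: x ahead of the robot, y to its left, z up, the work surface at z = 0. Lengths are in m, angles in rad, forces in N, time in s.
With the tool pointing down it reaches from about 0.3 to 0.775 m from the base axis. Payload 14.6 kg.
Tool frame: the origin (TCP) lies midway between the tips of the shut fingers; the grasp point (between the pads) lies 19 mm behind it (ctrl.hold_point_z is the distance from the TCP to the grasp point, in m); z points along the fingers, x is the direction in which the jaws open and shut, and the axes are right-handed (so a half turn about z gives the same grasp; the last joint's range is limited). The gripper opens to 94 mm and grips with 3 to 60 N. Pads are 16 mm wide; open, the fingers measure 119 mm over their backs; the gripper's body (75 mm by 177 mm) begins 78 mm behind the grasp point.
Start: joints at [-1.303, 0.3, 1.521, -0, 1.321, -0.067], TCP at [0.181, -0.519, 0.205] pointing down, gripper open.
Joint ranges: [-3.03, 3.03], [-0.79, 2.21], [0.23, 2.52], [-1.04, 4.18], [0, 3.07], [-2.55, 2.55]. Speed limits (rad/s): [2.22, 2.22, 2.57, 3.14, 3.14, 3.14].

## Interface

Orientations are given as [roll, pitch, yaw] about the fixed x, y, z axes, in that order (R = Rz(yaw) Ry(pitch) Rx(roll)).
In Python, from station import ctrl, viewer, ticket, nets gives the robot as it stands.
- The arm moves only by the tool carry_out, never from a script. Its argument "commands" is one flat list of numbers, 7 for each row, row after row: the closure, from -1 (fully open) to 1 (shut), so that 0 is half open, then the shift along the world's x, y, z in cm, then the turn, a rotation vector about the world's x, y, z in rad. In form: [gripper, tx, ty, tz, ax, ay, az, gripper, tx, ty, tz, ax, ay, az, ...]. A call has 1 to 12 rows; each row is the pose to reach, as a shift and turn from the pose measured when the call began; what a row does not reach only later rows make up. A row lasts 1/12 s, in which the tool goes at most 41.7 mm and 7.16 degrees, less where a joint would pass 70% of its speed; a pose out of reach is approached as far as the arm can. A call with a gripper value outside its range is refused whole. The fingers move at their own pace and stop on an object; "force" is the grip in N (left out, the last holds). Time passes only in rows, so rows that repeat a pose let the fingers close. It gives the time, the measured TCP pose, the force and the opening at its end, in the units of the state.
- ctrl.get_obs(): the state, without advancing time (a new reading comes with each control period).
- viewer.camera(name): name is "scene" or "top"; returns (picture, depth): 384x512x3 uint8, blue, green, red; 384x512 float32, m along the optical axis (not along the pixel's ray), 0 where there is no reading.
- viewer.camera_info(name): a dict with "fx", "fy", "cx", "cy" (pixels), "R" (3x3) and "t" (3): a world point X has camera coordinates R X + t. Camera axes: x right, y down, z forward; pixel columns grow to the right and rows downward; lengths in m; the calibration is good to about 2 mm. A picture is of the moment at which its call begins. camera_info takes no time and is no camera call.
- ticket.hand_in(): hands the job in, once; it reports no verdict.
Trained networks look in the newest picture that a camera, given by its name, has taken for a name from the list of things; names that differ only in an ending like _2 or _b are one class to them, and where a whole thing is asked for, a point or a joint stands for the part that bears it (a point fixed in the world has none). Each returns a list of dicts, best first, with "confidence" (0 to 1); they miss things now and then, are a little off and sometimes report something else, mostly with a low value. They report only what shows in the picture. A call takes as long as a camera call. They do not tell look-alikes from the thing itself.
- nets.silhouettes(camera, thing): "region" (384x512 bool, what is visible of it) and "extent" ([left, top, right, bottom] in pixels, round what is visible of it).
The state is a dict: "time_s": time; "qpos": joint angles; "joint_vel": joint speeds; "tau": joint torques, N m; "ee_pos": TCP position; "eef_rot": TCP orientation; "force": force on the tool from outside, world axes, zero at the start; "moment": the same for the moment, N m; "grip_width": finger opening in m.
Only numpy, scipy, OpenCV 4.12 (cv2) and the standard library are available. Lean on these libraries where they do the work, as an engineer would, in place of code of your own. Each camera call takes 0.05 s, during which the arm holds its last target. There are 200 camera calls.

## Working session

There is one attempt and no reset: what is moved stays moved. The work goes in short steps, Python scripts to look and compute and a tool call to move; the robot and the scene stay as the last step left them, time stands still between calls to the robot, and variables do not carry over. Pictures are saved under pics/ and viewed, about 8 in all and at most 12, crops included, and the job is handed in when it is done.

Besides the shell and the picture viewer there is one more tool, called after "Call:" as name(argument=value, ...) on one line, values as JSON. carry_out: Moves the arm, as the interface text tells. Its arguments: {"type":"object","properties":{"commands":{"type":"array","items":{"type":"number"}},"force":{"type":"number"}},"required":["commands"]}

```bash
mkdir -p pics; ls; cat > h.py <<'E'
import numpy as np, cv2
from station import ctrl, viewer, ticket, nets
def pts(cam, depth, mask):
    i=viewer.camera_info(cam); R=np.array(i["R"]);t=np.array(i["t"])
    v,u=np.nonzero(mask&(depth>0)); z=depth[v,u]
    P=np.c_[(u-i["cx"])/i["fx"]*z,(v-i["cy"])/i["fy"]*z,z]
    return (P-t)@R, u, v
def proj(cam,X):
    i=viewer.camera_info(cam); P=np.atleast_2d(X)@np.array(i["R"]).T+np.array(i["t"])
    return np.c_[P[:,0]/P[:,2]*i["fx"]+i["cx"],P[:,1]/P[:,2]*i["fy"]+i["cy"]]
E
python3 - <<'E'
from h import *
o=ctrl.get_obs(); print(o, ctrl.hold_point_z)
for c in ("scene","top"):
    p,d=viewer.camera(c); cv2.imwrite(f"pics/{c}1.png",p); np.save(f"pics/{c}1.npy",d)
    i=viewer.camera_info(c); R=np.array(i["R"]); print(c,"pos",-R.T@np.array(i["t"]),"fwd",R[2],i["fx"])
    for th in ("head_grip","stand","grinder","jar_blue","jar_black","tin","bottle"):
        for r in nets.silhouettes(c,th)[:4]:
            X,u,v=pts(c,d,r["region"])
            if len(X): print(th,round(r["confidence"],2),r["extent"],np.median(X,0).round(3),np.percentile(X,[2,98],axis=0).round(3).tolist(),len(X))
E
```

```text
pics
{'time_s': 0.0, 'qpos': array([-1.30257737e+00,  3.00498654e-01,  1.52160490e+00,  1.68883120e-05,
        1.32068655e+00, -6.66251382e-02]), 'joint_vel': array([-0.00207313, -0.00012689, -0.00306241,  0.00034391,  0.00063028,
        0.00133884]), 'tau': array([-2.54522405e-03, -5.31799221e+01, -3.52743208e+01,  7.06912042e-02,
        2.43211380e-02, -8.08589402e-05]), 'ee_pos': array([ 0.18065879, -0.51919726,  0.20486114]), 'eef_rot': array([-3.14149661e+00,  1.19370462e-03, -1.23595636e+00]), 'force': array([-0.6669466 ,  0.69703984,  0.46733524]), 'moment': array([ 0.04369015, -0.03111285,  0.02569957]), 'grip_width': 0.0940732994417798} 0.0188
scene pos [-0.24624825  0.79184452  1.0748545 ] fwd [ 0.53312533 -0.53817336 -0.65279922] 498.83616363429735
head_grip 0.58 [301.6, 164.8, 312.4, 189.4] [ 0.486 -0.189  0.092] [[0.472, -0.214, 0.064], [0.51, -0.177, 0.121]] 262
head_grip 0.5 [263.4, 187.8, 278.7, 209.1] [ 0.54  -0.086  0.045] [[0.526, -0.159, -0.006], [0.614, -0.074, 0.08]] 211
head_grip 0.3 [138.4, 214.3, 212.1, 281.0] [0.585 0.274 0.021] [[0.52, 0.182, 0.008], [0.
[... 1276 characters left out ...]
 0.126]] 140
stand 0.56 [289.3, 192.7, 310.5, 210.0] [ 0.491 -0.185  0.007] [[0.461, -0.236, 0.001], [0.539, -0.158, 0.066]] 218
grinder 0.73 [165.6, 148.6, 206.0, 195.3] [0.602 0.244 0.028] [[0.53, 0.182, 0.015], [0.685, 0.328, 0.135]] 1458
jar_blue 0.5 [241.1, 160.7, 258.1, 178.9] [0.619 0.006 0.084] [[0.593, -0.021, -0.001], [0.65, 0.036, 0.092]] 259
jar_black 0.73 [244.1, 212.3, 257.7, 229.2] [ 0.426 -0.004  0.07 ] [[0.402, -0.029, 0.065], [0.451, 0.019, 0.076]] 169
tin 0.79 [132.5, 175.3, 154.6, 193.2] [0.55  0.416 0.037] [[0.52, 0.386, -0.001], [0.583, 0.459, 0.043]] 293
bottle 0.69 [342.2, 174.3, 362.1, 195.5] [ 0.562 -0.36   0.123] [[0.536, -0.391, 0.003], [0.594, -0.343, 0.185]] 349
```

```bash
python3 - <<'E'
from h import *
a=cv2.imread("pics/scene1.png")[100:320,110:360]; b=cv2.imread("pics/top1.png")[135:245,120:380]
cv2.imwrite("pics/a.png",cv2.resize(a,None,fx=2.7,fy=2.7,interpolation=cv2.INTER_CUBIC))
cv2.imwrite("pics/b.png",cv2.resize(b,None,fx=3,fy=3,interpolation=cv2.INTER_CUBIC))
E
```

```text
(no output)
```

View pics/a.png

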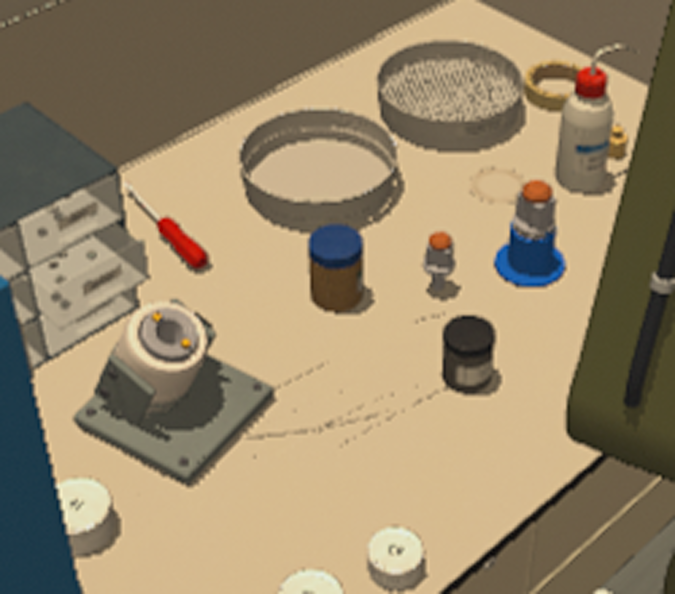

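View pics/b.png

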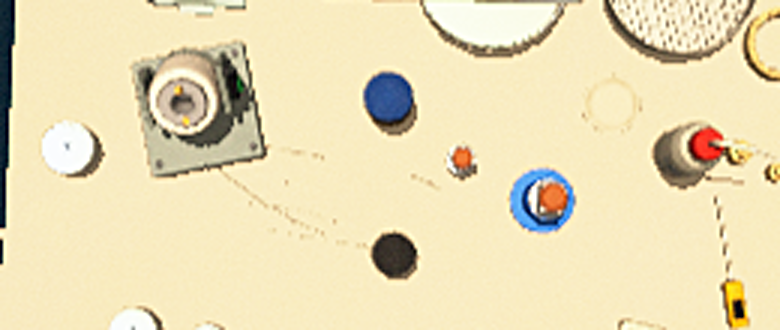

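Scene: head with reddish cap stands in the blue stand (scene ≈ (308,175)), smaller look-alike left of it. Grinder at (170,235) with the brass dogs visible at about (168,217) and (179,227); in the top view at (180,165) and (182,175).

```bash
cat > fit.py <<'E'
from h import *
from scipy.optimize import least_squares
D={c:(cv2.imread(f"pics/{c}1.png"),np.load(f"pics/{c}1.npy")) for c in("scene","top")}
P={}
for c,(p,d) in D.items():
    X,u,v=pts(c,d,d>0); hsv=cv2.cvtColor(p,cv2.COLOR_BGR2HSV)[v,u].astype(int); P[c]=(X,hsv,u,v)
def near(c,x,y,r,z0,z1):
    X=P[c][0]; return (np.hypot(X[:,0]-x,X[:,1]-y)<r)&(X[:,2]>z0)&(X[:,2]<z1)
for c in P:
    X,h,u,v=P[c]
    m=near(c,.495,-.19,.05,.115,.135); print(c,"cap",m.sum(),X[m].mean(0).round(4),X[m].std(0).round(4))
    m=near(c,.495,-.19,.06,-.01,.02)&(abs(h[:,0]-108)<12)&(h[:,1]>150); Q=X[m]
    print(" foot",m.sum(),Q.min(0).round(4),Q.max(0).round(4), "circ",cv2.minEnclosingCircle((Q[:,:2]*1000).astype(np.float32)))
    m=near(c,.60,.25,.14,.008,.04)&(h[:,1]<80); Q=X[m]; print(" plate z",np.percentile(Q[:,2],[10,50,90]).round(4),len(Q),cv2.minAreaRect((Q[:,:2]*1000).astype(np.float32)))
    # dogs
    m=near(c,.60,.25,.08,.09,.16)&(abs(h[:,0]-22)<7)&(h[:,1]>140); print(" dogs",[(a,b,x.round(3).tolist(),hh.tolist()) for a,b,x,hh in zip(u[m],v[m],X[m],h[m])])
    m=near(c,.495,-.19,.045,.080,.112); np.save(f"pics/blk_{c}.npy",X[m]); print(" blk",m.sum())
# block fit: points on surface of 38x30 rectangle (scene)
Q=np.load("pics/blk_scene.npy")[:,:2]
def sd(q):
    w=abs(q)-[.019,.015]; return np.hypot(*np.maximum(w,0).T)+np.minimum(w.max(1),0)
best=[]
for y0 in np.arange(-.8,.81,.2):
    f=lambda s:sd((Q-s[:2])@np.array([[np.cos(s[2]),-np.sin(s[2])],[np.sin(s[2]),np.cos(s[2])]]))
    r=least_squares(f,[.495,-.192,y0],loss="soft_l1",f_scale=.002); best.append((r.cost*1e6,r.x.round(4).tolist()))
for b in sorted(best): print(b)
E
python3 fit.py
```

```text
scene cap 51 [ 0.4928 -0.1984  0.1184] [0.0079 0.0077 0.0022]
 foot 193 [ 0.4544 -0.2431 -0.0039] [ 0.5371 -0.1585  0.0194] circ ((493.8238830566406, -200.4766387939453), 43.228050231933594)
 plate z [0.0142 0.018  0.0219] 1530 ((601.2379150390625, 254.07818603515625), (156.19903564453125, 153.6016845703125), 12.739227294921875)
 dogs [(np.int64(167), np.int64(216), [0.615, 0.255, 0.137], [19, 179, 218]), (np.int64(168), np.int64(216), [0.614, 0.253, 0.137], [19, 204, 186]), (np.int64(166), np.int64(217), [0.619, 0.257, 0.132], [18, 147, 168]), (np.int64(167), np.int64(217), [0.612, 0.257, 0.137], [21, 230, 220]), (np.int64(168), np.int64(217), [0.612, 0.254, 0.135], [21, 226, 232]), (np.int64(169), np.int64(217), [0.61, 0.253, 0.136], [19, 176, 185]), (np.int64(167), np.int64(218), [0.611, 0.258, 0.135], [19, 172, 153]), (np.int64(168), np.int64(218), [0.608, 0.257, 0.136], [20, 201, 183]), (np.int64(178), np.int64(225), [0.585, 0.244, 0.117], [17, 142, 189]), (np.int64(177), np.int64(226), [0.588, 0.245, 0.111], [18, 163, 185]), (np.int64(178), np.int64(226), [0.578, 0.248, 0.121],
[... 1274 characters left out ...]
 238]), (np.int64(181), np.int64(175), [0.579, 0.253, 0.121], [24, 189, 255]), (np.int64(182), np.int64(175), [0.58, 0.249, 0.118], [28, 201, 255])]
 blk 25
(np.float64(159.1673508196214), [0.4964, -0.2019, -0.0619])
(np.float64(159.16735081962165), [0.4964, -0.2019, -0.0619])
(np.float64(159.16735081962182), [0.4964, -0.2019, -0.0619])
(np.float64(159.1673508196221), [0.4964, -0.2019, -0.0619])
(np.float64(159.1673508198456), [0.4964, -0.2019, -0.0619])
(np.float64(159.16735081984618), [0.4964, -0.2019, -0.0619])
(np.float64(159.1673508198465), [0.4964, -0.2019, -0.0619])
(np.float64(159.16735081985627), [0.4964, -0.2019, -0.0619])
(np.float64(169.68917758412704), [0.4926, -0.2055, -1.579])
```

```bash
cat >> fit.py <<'E'
print("-----")
for c in P:
    X,h,u,v=P[c]; sh=D[c][1].shape
    m=near(c,.60,.25,.115,.009,.03)&(h[:,1]<75)&(h[:,2]<190); im=np.zeros(sh,np.uint8); im[v[m],u[m]]=1
    n,l,s,_=cv2.connectedComponentsWithStats(im); k=1+s[1:,4].argmax(); mm=m&(l[v,u]==k)
    # intersect rays with z=.018 plane -> less noise
    i=viewer.camera_info(c); R=np.array(i["R"]);C=-R.T@np.array(i["t"])
    def ray(uu,vv,n0,p0):
        d=np.c_[(uu-i["cx"])/i["fx"],(vv-i["cy"])/i["fy"],np.ones(len(uu))]@R
        return C+d*(((p0-C)@n0)/(d@n0))[:,None]
    Q=ray(u[mm],v[mm],np.array([0,0,1.]),np.array([0,0,np.median(X[mm][:,2])]))
    print(c,mm.sum(),np.median(X[mm][:,2]),cv2.minAreaRect((Q[:,:2]*1000).astype(np.float32)))
    for yaw in (.18,.222,.26):
        ax=np.array([-np.sin(np.radians(25))*np.cos(yaw),-np.sin(np.radians(25))*np.sin(yaw),np.cos(np.radians(25))])
        xa=np.array([np.cos(yaw)*np.cos(np.radians(25)),np.sin(yaw)*np.cos(np.radians(25)),np.sin(np.radians(25))]); ya=np.cross(ax,xa)
        M0=np.array([.594,.2524,.125]); dm=near(c,.60,.25,.08,.09,.16)&(abs(h[:,0]-22)<7)&(h[:,1]>140)
        W=ray(u[dm],v[dm],ax,M0+.0045*ax); xx=(W-M0)@xa; g=[W[xx>0].mean(0),W[xx<0].mean(0)]; d=g[0]-g[1]
        mid=(g[0]+g[1])/2-.0045*ax
        print(" yaw",yaw,"mouth",mid.round(4),"len",np.linalg.norm(d).round(4),"theta",np.arctan2(d@ya,d@xa).round(3))
b=[cv2.resize(D["scene"][0][155:215,285:330],(450,600),interpolation=cv2.INTER_CUBIC),cv2.resize(D["top"][0][185:219,285:319][:, :],(340,340),interpolation=cv2.INTER_CUBIC)]
z=np.zeros((600,800,3),np.uint8); z[:,:450]=b[0]; z[:340,455:795]=b[1]; cv2.imwrite("pics/c.png",z)
E
python3 fit.py | sed -n '/-----/,$p'
```

```text
-----
scene 1466 0.017977513953455773 ((597.37890625, 256.6907958984375), (159.3256378173828, 153.81834411621094), 12.181844711303711)
 yaw 0.18 mouth [0.5949 0.2538 0.1255] len 0.0395 theta 0.011
 yaw 0.222 mouth [0.5949 0.2539 0.1256] len 0.0395 theta -0.027
 yaw 0.26 mouth [0.5949 0.2539 0.1256] len 0.0395 theta -0.062
top 230 0.020557586074682624 ((603.6030883789062, 227.11155700683594), (91.4292221069336, 163.3138885498047), 45.1050910949707)
 yaw 0.18 mouth [0.6001 0.2537 0.1279] len 0.0389 theta 0.003
 yaw 0.222 mouth [0.6001 0.2538 0.1279] len 0.0389 theta -0.035
 yaw 0.26 mouth [0.6001 0.2538 0.1279] len 0.0389 theta -0.07
```

View pics/c.png

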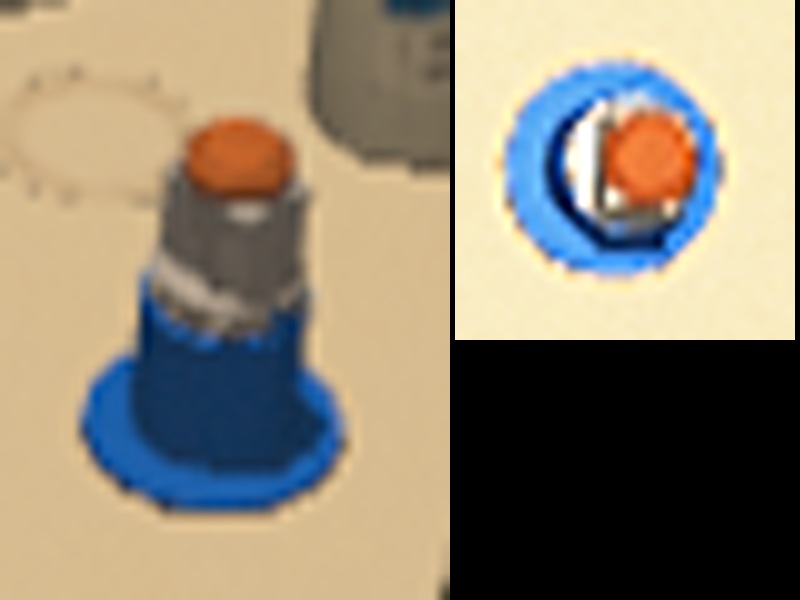

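Scene crop: the larger head sits in the blue stand, its block edge runs nearly along world x (yaw ≈ −0.06). The head is at about (0.497, −0.200), and the spindle mouth at about (0.5975, 0.254).

Call:
carry_out(commands=[-1,31.6,31.9,0,0,0,-0.395,-1,31.6,31.9,0,0,0,-0.395,-1,31.6,31.9,0,0,0,-0.395,-1,31.6,31.9,0,0,0,-0.395,-1,31.6,31.9,0,0,0,-0.395,-1,31.6,31.9,0,0,0,-0.395,-1,31.6,31.9,0,0,0,-0.395,-1,31.6,31.9,0,0,0,-0.395,-1,31.6,31.9,0,0,0,-0.395,-1,31.6,31.9,0,0,0,-0.395,-1,31.6,31.9,0,0,0,-0.395,-1,31.6,31.9,0,0,0,-0.395], force=8)

```text
time_s: 1.8
ee_pos: [0.5001, -0.1959, 0.2053]
eef_rot: [-3.141, 0.001, -1.626]
force: [-0.4, -0.3, -0.5]
grip_width: 0.0942
```

Call:
carry_out(commands=[-1,-0.3,-0.4,-3,0,0,0,-1,-0.3,-0.4,-6,0,0,0,-1,-0.3,-0.4,-9,0,0,0,-1,-0.3,-0.4,-11,0,0,0,-1,-0.3,-0.4,-12.6,0,0,0,-1,-0.3,-0.4,-12.6,0,0,0,-1,-0.3,-0.4,-12.6,0,0,0])

```text
time_s: 2.38
ee_pos: [0.4969, -0.2, 0.0793]
eef_rot: [3.141, 0.001, -1.626]
force: [-0.1, 0.6, 0.3]
grip_width: 0.0941
```

```bash
python3 - <<'E'
from h import *
a,_=viewer.camera("scene");b,_=viewer.camera("top")
z=np.zeros((600,800,3),np.uint8); z[:,:450]=cv2.resize(a[150:220,285:337],(450,600),interpolation=cv2.INTER_CUBIC); z[:340,455:795]=cv2.resize(b[185:219,280:314],(340,340),interpolation=cv2.INTER_CUBIC); cv2.imwrite("pics/d.png",z)
E
```

```text
(no output)
```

View pics/d.png

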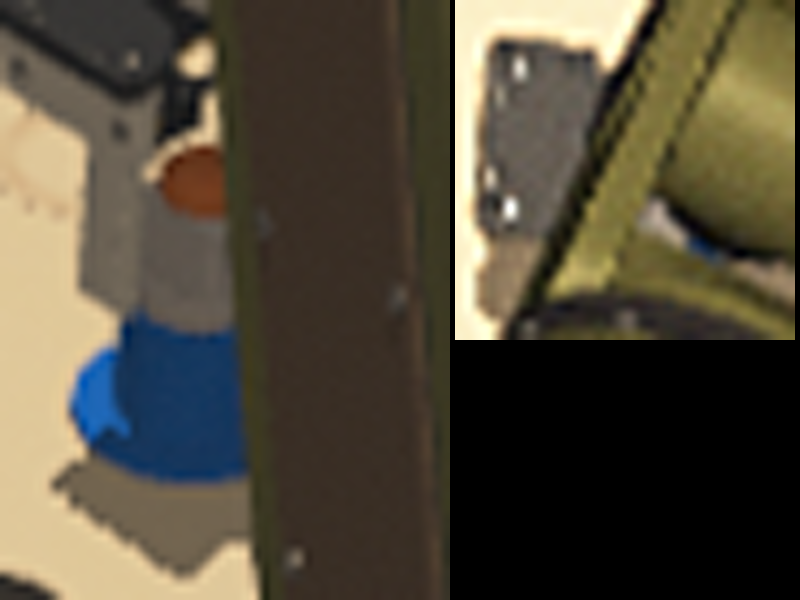

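The head is partly hidden by the arm; the left finger hangs clear beside the block as intended. Closing gently.

Call:
carry_out(commands=[0.2,0,0,0,0,0,0,0.2,0,0,0,0,0,0,0.2,0,0,0,0,0,0,0.4,0,0,0,0,0,0,0.4,0,0,0,0,0,0,0.6,0,0,0,0,0,0,1,0,0,0,0,0,0,1,0,0,0,0,0,0,1,0,0,0,0,0,0,1,0,0,0,0,0,0,1,0,0,0,0,0,0,1,0,0,0,0,0,0], force=5)

```text
time_s: 3.48
ee_pos: [0.4976, -0.2001, 0.0806]
eef_rot: [-3.139, 0.0, -1.626]
force: [0.2, 1.6, -0.3]
grip_width: 0.0355
```

Call:
carry_out(commands=[1,0,0,0,0,0,0,1,0,0,0,0,0,0,1,0,0,0,0,0,0,1,0,0,0,0,0,0], force=12)

```text
time_s: 3.82
ee_pos: [0.4976, -0.2, 0.0806]
eef_rot: [-3.139, 0.0, -1.626]
force: [-0.3, 1.5, 0.6]
grip_width: 0.0354
```

```bash
python3 - <<'E'
from h import *
a,_=viewer.camera("scene");print(ctrl.get_obs()["grip_width"],ctrl.get_obs()["moment"],ctrl.get_obs()["qpos"])
cv2.imwrite("pics/e.png",cv2.resize(a[150:220,275:337],(620,700)[:2],interpolation=cv2.INTER_CUBIC)[:600])
E
```

```text
0.035183630339918066 [ 0.36519721  0.01252886 -0.01453297] [-4.51210077e-01  4.06536278e-01  1.68905958e+00  1.39599169e-03
  1.04412074e+00  1.17420364e+00]
```

View pics/e.png

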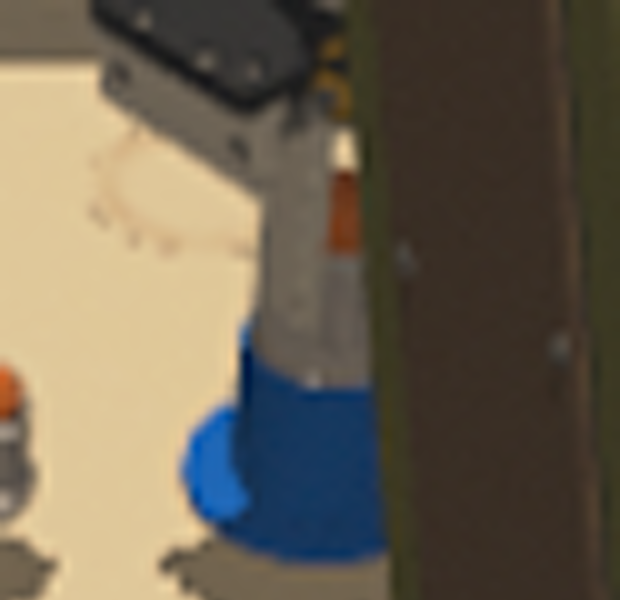

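Call:
carry_out(commands=[-0.1,0,0,0,0,0,0,-0.1,0,0,0,0,0,0,-0.1,0,0,0,0,0,0.13,-0.1,0,0,0,0,0,0.25,-0.1,0,0,0,0,0,0.25,1,0,0,0,0,0,0.25,1,0,0,0,0,0,0.25,1,0,0,0,0,0,0.25,1,0,0,0,0,0,0.25,1,0,0,0,0,0,0.25], force=6)

```text
time_s: 4.7
ee_pos: [0.4976, -0.2001, 0.0806]
eef_rot: [-3.139, 0.0, -1.377]
force: [0.2, 0.5, 0.5]
grip_width: 0.0349
```

Call:
carry_out(commands=[1,0,0,0,0,0,0,1,0,0,0,0,0,0,1,0,0,0,0,0,0])

```text
time_s: 4.95
ee_pos: [0.4976, -0.2001, 0.0806]
eef_rot: [-3.139, 0.0, -1.378]
force: [-0.3, 0.6, -0.2]
grip_width: 0.0356
```

Call:
carry_out(commands=[-0.1,0,0,0,0,0,0,-0.1,0,0,0,0,0,0,-0.1,0,0,-0.3,0,0,-0.1,-0.1,0,0,-0.55,0,0,-0.17,-0.1,0,0,-0.55,0,0,-0.17,-0.1,0,0,-0.55,0,0,-0.17,1,0,0,-0.55,0,0,-0.17,1,0,0,-0.55,0,0,-0.17,1,0,0,-0.55,0,0,-0.17,1,0,0,-0.55,0,0,-0.17,1,0,0,-0.55,0,0,-0.17,1,0,0,-0.55,0,0,-0.17])

```text
time_s: 5.95
ee_pos: [0.4977, -0.2, 0.0752]
eef_rot: [-3.139, 0.0, -1.547]
force: [0.6, 2.1, 1.2]
grip_width: 0.0355
```

Call:
carry_out(commands=[-0.3,0,0,0,0,0,0,-0.3,0,0,0,0,0,0,-0.3,0,0,0,0,0,0,-0.3,0,0,0,0,0,-0.4,-0.3,0,0,0,0,0,-0.4,-0.3,0,0,0,0,0,-0.4,-0.3,0,0,0,0,0,-0.4,1,0,0,0,0,0,-0.4,1,0,0,0,0,0,-0.4,1,0,0,0,0,0,-0.4,1,0,0,0,0,0,-0.4])

```text
time_s: 6.87
ee_pos: [0.4976, -0.2, 0.0752]
eef_rot: [-3.139, 0.0, -1.946]
force: [-0.3, -0.1, -0.3]
grip_width: 0.0377
```

Call:
carry_out(commands=[1,0,0,0,0,0,0,1,0,0,0,0,0,0,1,0,0,0,0,0,0])

```text
time_s: 7.12
ee_pos: [0.4977, -0.1999, 0.0752]
eef_rot: [-3.139, 0.001, -1.946]
force: [0.7, 1.9, -0.7]
grip_width: 0.0368
```

Call:
carry_out(commands=[1,0,0,0,0,0,0,-0.3,0,0,0,0,0,0,-0.3,0,0,0,0,0,0,-0.3,0,0,0,0,0,0,-0.3,0,0,4,0,0,0,-0.3,0,0,8,0,0,0,-0.3,-2,-4,11,0,0,0,-0.3,-4,-8,11,0,0,0,-0.3,-6,-12,11,0,0,0,-0.3,-7,-15,11,0,0,0,-0.3,-8,-18,11,0,0,0,-0.3,-8,-18,11,0,0,0])

```text
time_s: 8.12
ee_pos: [0.4151, -0.3849, 0.1851]
eef_rot: [-3.139, -0.001, -1.951]
force: [-1.3, 0.2, -0.7]
grip_width: 0.0611
```

```bash
python3 - <<'E'
from h import *
print(ctrl.get_obs()["qpos"].round(3))
z=np.zeros((600,800,3),np.uint8); S=[]
for k in range(6):
    a,d=viewer.camera("scene"); S.append(d)
b,e=viewer.camera("top")
np.save("pics/sd.npy",np.median(S,0)); cv2.imwrite("pics/s2.png",a)
z[:,:450]=cv2.resize(a[155:215,285:330],(450,600),interpolation=cv2.INTER_CUBIC); z[:340,455:795]=cv2.resize(b[185:219,285:319],(340,340),interpolation=cv2.INTER_CUBIC); cv2.imwrite("pics/f.png",z)
X,u,v=pts("scene",np.load("pics/sd.npy"),np.load("pics/sd.npy")>0)
m=(np.hypot(X[:,0]-.497,X[:,1]+.2)<.035)&(X[:,2]>.06)
for lo,hi in((.06,.074),(.08,.095),(.095,.112),(.115,.13)):
    q=X[m&(X[:,2]>lo)&(X[:,2]<hi)]; print(lo,len(q),q.mean(0).round(4),q.min(0).round(4),q.max(0).round(4))
q=X[m&(X[:,2]>.082)&(X[:,2]<.112)]; np.save("pics/q.npy",q)
for vv in range(168,186): 
    s=m&(v==vv); print(vv,[f"{x*1000:.0f},{y*1000:.0f}" for x,y in X[s][:,:2]])
E
```

```text
[-8.130e-01  3.510e-01  1.502e+00  1.000e-03  1.286e+00  1.138e+00]
0.06 79 [ 0.4875 -0.189   0.0679] [ 0.4703 -0.2197  0.0601] [ 0.515  -0.1768  0.0736]
0.08 58 [ 0.4889 -0.1924  0.087 ] [ 0.4752 -0.2139  0.0802] [ 0.5141 -0.185   0.0944]
0.095 61 [ 0.4868 -0.1927  0.1034] [ 0.4752 -0.212   0.0956] [ 0.5146 -0.1836  0.1119]
0.115 53 [ 0.4927 -0.1988  0.1185] [ 0.4783 -0.215   0.1151] [ 0.5082 -0.1869  0.1219]
168 ['508,-198', '502,-196', '503,-201', '501,-204', '497,-204', '496,-208', '492,-208', '491,-211']
169 ['507,-193', '503,-192', '502,-195', '498,-196', '497,-199', '495,-202', '492,-203', '490,-205', '487,-207', '487,-212']
170 ['505,-191', '501,-190', '498,-191', '497,-195', '493,-195', '491,-197', '490,-201', '487,-202', '485,-205', '485,-209', '485,-214']
171 ['515,-193', '508,-189', '502,-187', '500,-189', '496,-188', '493,-190', '489,-190', '487,-192', '486,-196', '485,-200', '481,-200', '482,-206', '480,-209']
172 ['511,-188', '506,-187', '501,-186', '497,-186', '494,-187', '490,-187', '489,-191', '486,-192', '483,-193', '483,-198', '480,-200', '480,-204', '480,-209']
1
[... 1739 characters left out ...]
, '490,-187', '485,-186', '482,-186', '479,-188', '476,-189', '477,-196', '477,-200', '477,-206', '477,-211', '477,-216']
183 ['509,-181', '503,-179', '501,-181', '500,-185', '497,-186', '494,-188', '491,-188', '487,-188', '481,-185', '478,-187', '476,-189', '478,-197', '476,-199', '477,-206', '475,-209', '473,-212']
184 ['508,-181', '503,-179', '498,-178', '497,-181', '493,-182', '491,-184', '490,-188', '484,-184', '483,-188', '479,-189', '477,-191', '479,-199', '477,-201', '476,-205', '470,-203', '473,-212']
185 ['501,-177', '498,-178', '493,-177', '491,-179', '488,-181', '486,-183', '483,-184', '482,-188', '478,-188', '477,-191', '475,-194', '473,-197', '472,-200', '473,-207', '471,-210']
```

View pics/f.png

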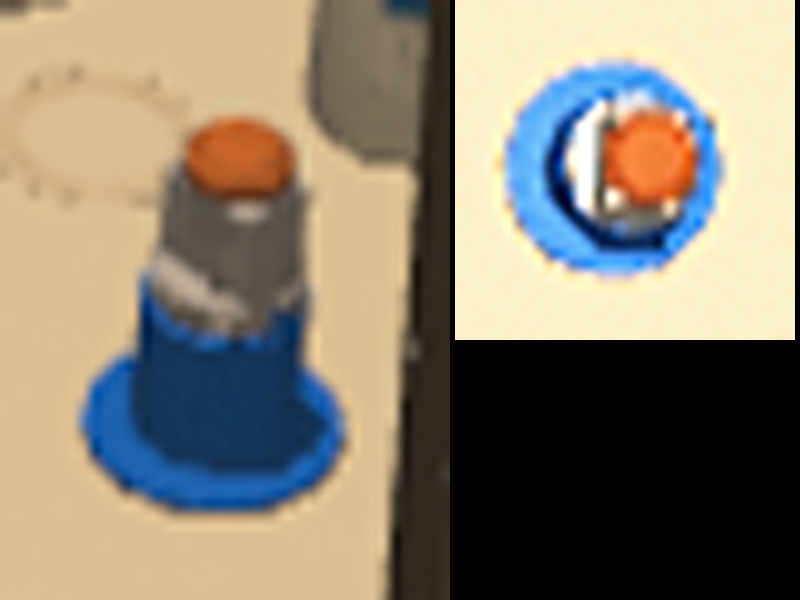

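The pictures and depth show the head unmoved: flat at y ≈ −0.188, x 0.477–0.515, so its centre is at (0.496, −0.203) with yaw ≈ −0.04. The earlier 35.5 mm was one finger touching, because the tool was 2.7 mm off in y.

Call:
carry_out(commands=[-0.6,2,4,0,0,0,0.1,-0.6,4,8,0,0,0,0.2,-0.6,6,12,0,0,0,0.33,-0.6,8.15,16,0,0,0,0.33,-0.6,8.15,18.2,0,0,0,0.33,-0.6,8.15,18.2,0,0,0,0.33,-0.6,8.15,18.2,-3,0,0,0.33,-0.6,8.15,18.2,-6,0,0,0.33,-0.6,8.15,18.2,-9,0,0,0.33,-0.6,8.15,18.2,-10.8,0,0,0.33,-0.6,8.15,18.2,-10.8,0,0,0.33,-0.6,8.15,18.2,-10.8,0,0,0.33])

```text
time_s: 9.47
ee_pos: [0.4998, -0.1967, 0.0775]
eef_rot: [-3.14, 0.001, -1.614]
force: [1.1, -0.5, 0.8]
grip_width: 0.0753
```

Call:
carry_out(commands=[0.2,0,0,0,0,0,0,0.2,0,0,0,0,0,0,1,0,0,0,0,0,0,1,0,0,0,0,0,0,1,0,0,0,0,0,0,1,0,0,0,0,0,0,1,0,0,0,0,0,0,1,0,0,0,0,0,0,1,0,0,0,0,0,0,1,0,0,0,0,0,0], force=6)

```text
time_s: 10.3
ee_pos: [0.5, -0.197, 0.0778]
eef_rot: [-3.139, 0.0, -1.614]
force: [-0.4, -3.6, 4.8]
grip_width: 0.0355
```

```bash
python3 - <<'E'
from h import *
S=[]
for k in range(4):
    a,d=viewer.camera("scene"); S.append(d)
d=np.median(S,0); o=ctrl.get_obs(); print(o["grip_width"],o["force"].round(1),o["moment"].round(2))
X,u,v=pts("scene",d,d>0)
m=(np.hypot(X[:,0]-.497,X[:,1]+.2)<.06)&(X[:,2]>.03)
for vv in range(160,194,2): 
    s=m&(v==vv); print(vv,[f"{uu}:{x*1000:.0f},{y*1000:.0f},{z*1000:.0f}" for uu,(x,y,z) in zip(u[s],X[s])])
cv2.imwrite("pics/g.png",cv2.resize(a[140:215,280:335],(440,600),interpolation=cv2.INTER_CUBIC))
E
```

```text
0.0352471194507783 [-0.4 -4.   5.9] [-0.68  0.03  0.02]
160 ['304:485,-160,181', '305:475,-152,191', '306:474,-154,190', '307:472,-157,190', '308:469,-157,192', '309:466,-158,192']
162 ['306:470,-151,187', '307:472,-158,181', '308:468,-158,184', '309:466,-160,184']
164 ['304:491,-168,159', '305:490,-173,156', '306:486,-173,159', '307:486,-178,156', '309:466,-160,177']
166 ['302:498,-169,147', '303:493,-167,150', '304:490,-168,152', '305:486,-169,153', '306:487,-175,149', '307:488,-181,146']
168 ['302:498,-170,138', '303:494,-169,141', '304:488,-167,145', '305:487,-170,145', '306:488,-177,140', '307:502,-201,120', '308:500,-202,120', '309:496,-203,121']
170 ['301:501,-169,130', '302:496,-169,132', '303:493,-169,134', '304:489,-169,136', '305:488,-173,134', '306:487,-177,133', '307:494,-191,122', '308:492,-194,121', '309:491,-197,120']
172 ['300:504,-170,120', '301:500,-169,122', '302:497,-170,123', '303:493,-171,125', '304:488,-169,129', '305:490,-176,124', '306:489,-180,123', '307:491,-188,117', '308:487,-188,119', '309:485,-191,119', '310:484,-194,118']
174 ['300:502,-169,113', '301
[... 1667 characters left out ...]
4,56', '302:494,-174,58', '303:492,-177,58', '304:488,-176,61', '305:483,-175,64', '306:481,-178,64', '307:480,-181,63', '308:477,-183,64', '309:476,-186,62', '310:473,-188,63', '311:473,-193,60']
190 ['299:507,-176,41', '300:502,-176,44', '301:497,-174,49', '302:494,-175,49', '303:489,-173,54', '304:486,-175,54', '305:484,-178,53', '306:480,-178,56', '307:477,-180,57', '308:473,-179,60', '309:473,-184,57', '310:471,-186,57', '311:471,-192,53']
192 ['299:506,-176,33', '300:501,-175,37', '301:496,-174,40', '302:492,-173,44', '303:489,-175,45', '304:486,-176,46', '305:483,-177,46', '306:480,-179,47', '307:478,-181,47', '308:475,-182,49', '309:474,-186,47', '310:471,-188,47', '311:471,-193,45']
```

View pics/g.png

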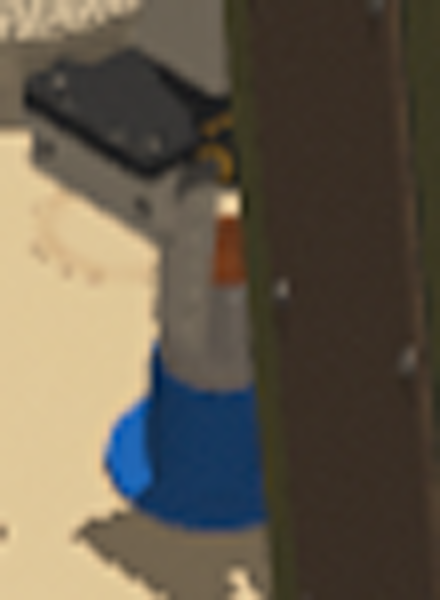

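Call:
carry_out(commands=[0,0,0,0,0,0,0,0,0,0,0,0,0,0,0,0,-0.15,0,0,0,0,0,0,-0.15,-0.2,0,0,0,0,0,-0.15,-0.35,0,0,0,0,0,-0.15,-0.45,0,0,0,0,0,-0.15,-0.45,0,0,0,1,0,-0.15,-0.45,0,0,0,1,0,-0.15,-0.45,0,0,0,1,0,-0.15,-0.45,0,0,0,1,0,-0.15,-0.45,0,0,0,1,0,-0.15,-0.45,0,0,0])

```text
time_s: 11.5
ee_pos: [0.5, -0.1986, 0.0734]
eef_rot: [-3.139, 0.0, -1.614]
force: [0.3, -2.3, 0.1]
grip_width: 0.0351
```

Call:
carry_out(commands=[1,0,0,-0.1,0,0,0,1,0,0,-0.1,0,0,0,1,0,0,-0.1,0,0,0,1,0,0,-0.1,0,0,0,1,0,0,-0.1,0,0,0], force=25)

```text
time_s: 11.92
ee_pos: [0.5004, -0.1991, 0.0732]
eef_rot: [-3.138, -0.001, -1.614]
force: [-1.4, -2.8, 6.6]
grip_width: 0.0345
```

Call:
carry_out(commands=[1,0,0,0,0,0,0,1,0,0,0,0,0,0,1,0,0,0.5,0,0,0,1,0,0,1,0,0,0,1,0,0,1.5,0,0,0,1,0,0,2,0,0,0,1,0,0,2,0,0,0], force=40)

```text
time_s: 12.5
ee_pos: [0.5009, -0.1993, 0.0944]
eef_rot: [-3.136, -0.001, -1.614]
force: [-0.1, -0.1, -3.3]
grip_width: 0.0342
```

```bash
python3 - <<'E'
from h import *
S=[]
for k in range(3):
    a,d=viewer.camera("scene"); S.append(d)
d=np.median(S,0); o=ctrl.get_obs(); print(o["grip_width"],o["force"].round(1),o["moment"].round(2))
cv2.imwrite("pics/i.png",cv2.resize(a[135:215,280:335],(412,600),interpolation=cv2.INTER_CUBIC))
E
```

```text
0.03387087876341284 [-0.6  1.1 -3.3] [ 0.    0.06 -0.02]
```

View pics/i.png

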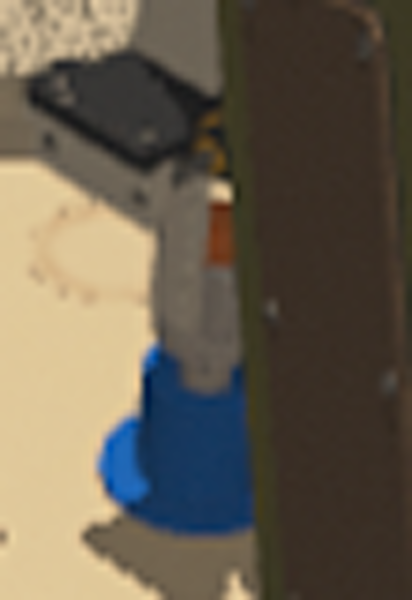

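Force −3.3 N: the head (≈0.34 kg) is held and rising, with the stand upright behind. Lifting fully out.

Call:
carry_out(commands=[1,0,0,1,0,0,0,1,0,0,2,0,0,0,1,0,0,3,0,0,0,1,0,0,4,0,0,0,1,0,0,6,0,0,0,1,0,0,8,0,0,0,1,0,0,11,0,0,0,1,0,0,14,0,0,0,1,0,0,16,0,0,0,1,0,0,16,0,0,0])

```text
time_s: 13.48
ee_pos: [0.5015, -0.1996, 0.2584]
eef_rot: [-3.13, -0.004, -1.614]
force: [0.6, -0.5, -2.7]
grip_width: 0.0342
```

```bash
python3 - <<'E'
from h import *
S=[]
for k in range(4):
    a,d=viewer.camera("scene"); S.append(d)
b,e=viewer.camera("top")
d=np.median(S,0); o=ctrl.get_obs(); print(o["ee_pos"],o["grip_width"],o["force"].round(1),o["moment"].round(2),o["qpos"].round(2))
p=proj("scene",o["ee_pos"])[0]; print(p)
u,v=p.astype(int); u0=max(0,u-50);v0=max(0,v-50)
cv2.imwrite("pics/j.png",cv2.resize(a[v0:v0+110,u0:u0+100],(540,594),interpolation=cv2.INTER_CUBIC)); print(u0,v0)
for r in nets.silhouettes("scene","stand")[:1]+nets.silhouettes("scene","head_grip")[:2]:
    X,_,_=pts("scene",d,r["region"]); print(r["confidence"],r["extent"],np.median(X,0).round(3))
np.save("pics/jd.npy",d)
E
```

```text
[ 0.49980983 -0.1988323   0.2514068 ] 0.03420668689184013 [-1.  -0.7 -4. ] [ 0.01 -0.    0.05] [-0.45  0.24  1.49  0.    1.41  1.17]
[310.7709105  133.19897547]
260 83
0.71 [293.7, 175.5, 316.5, 208.2] [ 0.485 -0.186  0.029]
0.78 [305.5, 117.9, 317.9, 150.4] [ 0.485 -0.193  0.256]
0.64 [263.4, 189.8, 278.2, 208.9] [ 0.539 -0.086  0.048]
```

View pics/j.png

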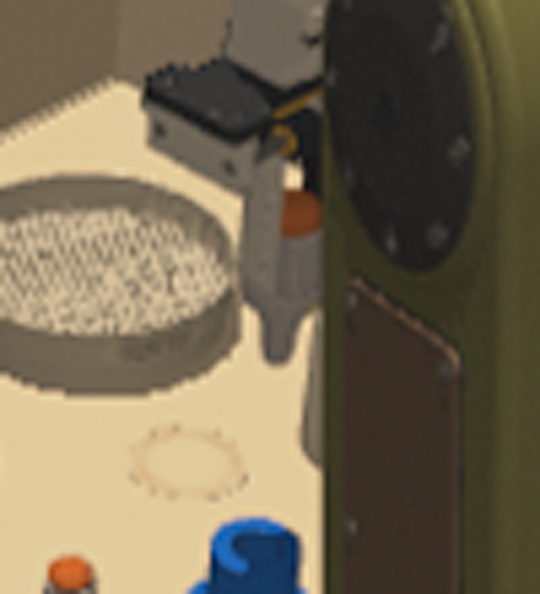

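```bash
cat > tgt.py <<'E'
from h import *
from scipy.spatial.transform import Rotation as Ro
import sys
M=np.array([.599,.2555,.125]); PSI=.217; L=.0132; t=np.radians(25)
n=np.array([-np.sin(t)*np.cos(PSI),-np.sin(t)*np.sin(PSI),np.cos(t)])
xa=np.array([np.cos(t)*np.cos(PSI),np.cos(t)*np.sin(PSI),np.sin(t)]); ya=np.cross(n,xa)
def state():
    o=ctrl.get_obs(); R=Ro.from_euler("xyz",o["eef_rot"]).as_matrix()
    H=np.c_[-R[:,1],-R[:,0],-R[:,2]]; seat=o["ee_pos"]-L*H[:,2]; return o,H,seat
def show(s,th,dx=0,dy=0):
    o,H,seat=state(); x=xa*np.cos(th)+ya*np.sin(th)
    T=np.c_[x,np.cross(n,x),n]; rv=Ro.from_matrix(T@H.T).as_rotvec()
    tcp=M+s*n+dx*xa+dy*ya+L*n
    d=seat-M; print("mouth frame x,y,z mm",(np.array([d@xa,d@ya,d@n])*1e3).round(1),"ang",np.arccos(H[:,2]@n).round(3),"th",np.arctan2(H[:,0]@ya,H[:,0]@xa).round(3))
    print("move cm",((tcp-o["ee_pos"])*100).round(2),"rot",rv.round(3),"F(xa,ya,n)",[round(float(o["force"]@a),1) for a in(xa,ya,n)],"mom",[round(float(o["moment"]@a),2) for a in(xa,ya,n)],"w",o["grip_width"].round(4),"t",o["time_s"],"q",o["qpos"].round(2))
if __name__=="__main__":
    print("n",n.round(4)); show(*map(float,sys.argv[1:]))
E
python3 tgt.py .09 -.027
```

```text
n [-0.4127 -0.091   0.9063]
mouth frame x,y,z mm [-128.3 -422.5  185.2] ang 0.435 th -0.286Traceback (most recent call last):
  File "tgt.py", line 17, in <module>
    print("n",n.round(4)); show(*map(float,sys.argv[1:]))
                           ~~~~^^^^^^^^^^^^^^^^^^^^^^^^^^
  File "tgt.py", line 15, in show
    print("move cm",((tcp-o["ee_pos"])*100).round(2),"rot",rv.round(3),"F(xa,ya,n)",[round(float(o["force"]@a),1) for a in(xa,ya,n)],"mom",[round(float(o["moment"]@a),2) for a in(xa,ya,n)],"w",o["grip_width"].round(4),"t",o["time_s"],"q",o["qpos"].round(2))
                                                                                                                                                                                                 ^^^^^^^^^^^^^^^^^^^^^
AttributeError: 'float' object has no attribute 'round'
```

```bash
sed -i 's/o\["grip_width"\].round(4)/round(o["grip_width"],4)/' tgt.py; python3 tgt.py .09 -.027
```

```text
n [-0.4127 -0.091   0.9063]
mouth frame x,y,z mm [-128.3 -422.5  185.2] ang 0.435 th -0.286
move cm [ 5.64 44.51 -3.33] rot [ 0.044 -0.433  0.23 ] F(xa,ya,n) [-1.3, 0.2, -4.0] mom [0.03, -0.01, -0.01] w 0.0344 t 13.8333 q [-0.45  0.24  1.49  0.    1.41  1.17]
```

Call:
carry_out(commands=[1,0,2,0,0,0,0,1,1,6,0,0,0,0,1,1.5,10,0,0,-0.06,0.03,1,2,14,0,0.01,-0.12,0.06,1,2.5,18,0,0.015,-0.18,0.09,1,3,22,0,0.02,-0.24,0.12,1,3.5,26,0,0.03,-0.3,0.15,1,4,30,0,0.035,-0.35,0.18,1,4.5,34,0,0.04,-0.4,0.21,1,5,38,0,0.044,-0.433,0.23,1,5.5,42,0,0.044,-0.433,0.23,1,5.6,44.5,-1,0.044,-0.433,0.23])

```text
time_s: 14.83
ee_pos: [0.556, 0.2495, 0.2427]
eef_rot: [-2.704, 0.012, -1.376]
force: [1.2, 0.2, -3.3]
grip_width: 0.0342
```

Call:
carry_out(commands=[1,0,0,0,0,0,0,1,0,0,0,0,0,0])

```text
time_s: 15.0
ee_pos: [0.5552, 0.2507, 0.2411]
eef_rot: [-2.706, 0.012, -1.374]
force: [0.7, -0.6, -3.7]
grip_width: 0.0342
```

```bash
python3 tgt.py .06 -.027
```

```text
n [-0.4127 -0.091   0.9063]
mouth frame x,y,z mm [  9.4   4.8 110.6] ang 0.003 th -0.023
move cm [ 1.36 -0.19 -4.98] rot [-0.    -0.001 -0.005] F(xa,ya,n) [-1.0, -0.7, -3.6] mom [0.01, 0.46, -0.02] w 0.0342 t 15.0 q [ 0.4   0.17  1.65 -0.09  0.89  1.82]
```

Call:
carry_out(commands=[1,0.5,-0.05,-1.7,0,0,0,1,1,-0.15,-3.5,0,0,0,1,1.36,-0.2,-5,0,0,-0.005,1,1.36,-0.2,-5,0,0,-0.005,1,1.36,-0.2,-5,0,0,-0.005])

```text
time_s: 15.42
ee_pos: [0.5688, 0.2476, 0.191]
eef_rot: [-2.708, 0.012, -1.38]
force: [0.0, -0.3, -2.8]
grip_width: 0.0341
```

```bash
python3 tgt.py .06 -.027; python3 - <<'E'
from tgt import *
S=[]
for k in range(4):
    a,d=viewer.camera("scene"); S.append(d)
b,e=viewer.camera("top"); d=np.median(S,0); np.save("pics/k.npy",d); cv2.imwrite("pics/ks.png",a)
o,H,seat=state()
z=np.zeros((600,800,3),np.uint8)
z[:,:480]=cv2.resize(a[170:270,130:210],(480,600),interpolation=cv2.INTER_CUBIC); z[:310,485:795]=cv2.resize(b[145:195,155:205],(310,310),interpolation=cv2.INTER_CUBIC)
def dot(X,c): 
    p=proj("scene",X)[0]; q=tuple(int(k) for k in (p-[130,170]+.5)*6); cv2.circle(z,q,3,c,-1)
hz=H[:,2]
for L_ in(.062,.036,.024,0,-.044): dot(seat+L_*hz,(0,255,0))
dot(M,(255,0,255)); dot(M+.006*n,(255,0,255)); dot(M+.03*n,(255,0,255))
cv2.imwrite("pics/k.png",z)
E
```

```text
n [-0.4127 -0.091   0.9063]
mouth frame x,y,z mm [-0.4 -1.2 59.8] ang 0.002 th -0.028
move cm [-0.    0.13  0.04] rot [ 0.    -0.002  0.002] F(xa,ya,n) [-1.2, -0.3, -2.5] mom [0.03, 0.46, -0.01] w 0.0341 t 15.4167 q [ 0.38  0.25  1.68 -0.1   0.78  1.82]
```

View pics/k.png

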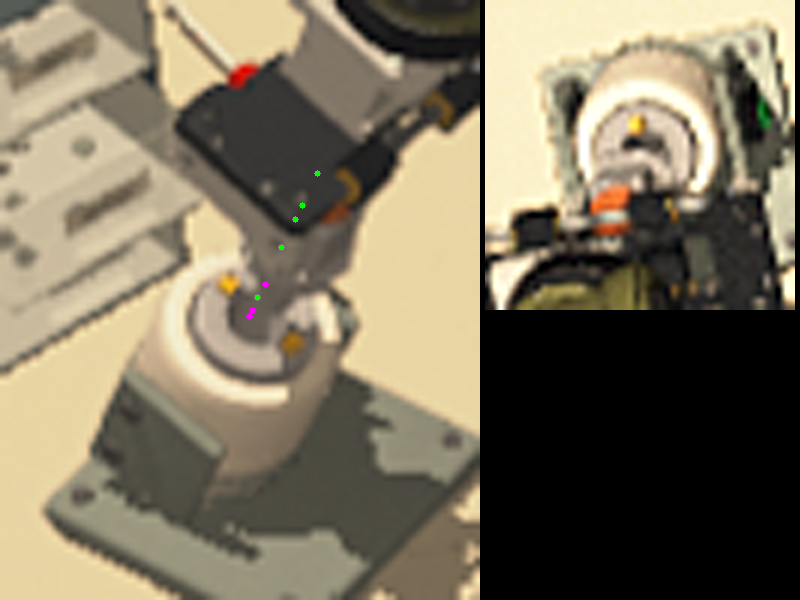

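```bash
python3 - <<'E'
from tgt import *
d=np.load("pics/k.npy"); X,u,v=pts("scene",d,d>0); o,H,seat=state()
r=X-M; A=np.c_[r@xa,r@ya,r@n]*1e3
for lo,hi in((19,30),(30,40),(40,52),(52,58),(60,72)):
    m=(np.hypot(A[:,0],A[:,1])<40)&(A[:,2]>lo)&(A[:,2]<hi)
    print(lo,hi); 
    for vv in np.unique(v[m])[::2]:
        s=m&(v==vv); print("  v",vv,[f"{uu}:{a:.0f},{b:.0f},{c:.0f}" for uu,(a,b,c) in zip(u[s],A[s])][:14])
E
```

```text
19 30
  v 213 ['170:15,-3,28']
  v 219 ['173:-3,5,28']
  v 221 ['173:-5,4,19', '174:-7,4,22', '175:-10,5,26', '176:-12,4,29', '177:-14,2,28', '178:-16,-1,28']
30 40
  v 218 ['174:-5,8,39']
  v 220 ['175:-9,5,31', '176:-12,6,35', '177:-13,4,35', '178:-15,0,33']
40 52
  v 219 ['176:-11,7,41']
52 58
60 72
  v 209 ['170:15,11,65']
  v 211 ['170:10,16,66']
  v 213 ['171:5,19,66']
  v 215 ['172:-1,22,66', '173:-4,22,69', '174:-6,21,72']
  v 217 ['173:-6,22,62', '174:-8,21,64', '175:-11,21,67', '176:-13,21,70', '177:-14,17,68', '183:-25,7,70']
  v 219 ['177:-17,19,63', '178:-19,16,61', '179:-21,17,66', '180:-23,15,66', '181:-25,13,66', '182:-26,10,65', '183:-28,6,62']
```

```bash
python3 tgt.py .015 -.028 .0009 .0007
```

```text
n [-0.4127 -0.091   0.9063]
mouth frame x,y,z mm [ 0.6 -0.2 60.8] ang 0.001 th -0.028
move cm [ 1.9   0.51 -4.14] rot [-0.     0.001 -0.   ] F(xa,ya,n) [-2.2, -0.4, -3.5] mom [0.06, 0.53, 0.02] w 0.0343 t 15.6667 q [ 0.38  0.25  1.68 -0.1   0.78  1.82]
```

Call:
carry_out(commands=[1,0.4,0.1,-0.9,0,0,0,1,0.8,0.2,-1.8,0,0,0,1,1.2,0.3,-2.6,0,0,0,1,1.4,0.38,-3.1,0,0,0,1,1.6,0.43,-3.5,0,0,0,1,1.75,0.47,-3.8,0,0,0,1,1.9,0.51,-4.14,0,0,0,1,1.9,0.51,-4.14,0,0,0])

```text
time_s: 16.33
ee_pos: [0.5881, 0.2538, 0.1502]
eef_rot: [-2.705, 0.012, -1.379]
force: [0.6, -1.0, -4.2]
grip_width: 0.0345
```

```bash
python3 tgt.py .008 -.028 .0009 .0007
```

```text
n [-0.4127 -0.091   0.9063]
mouth frame x,y,z mm [ 0.6  0.7 14.3] ang 0.0 th -0.028
move cm [ 0.28  0.07 -0.56] rot [-0. -0. -0.] F(xa,ya,n) [-1.4, -1.1, -4.0] mom [-0.02, 0.54, -0.01] w 0.0345 t 16.3333 q [ 0.38  0.33  1.67 -0.1   0.71  1.83]
```

Call:
carry_out(commands=[1,0.1,0.02,-0.2,0,0,0,1,0.2,0.05,-0.4,0,0,0,1,0.28,0.07,-0.56,0,0,0,1,0.28,0.07,-0.56,0,0,0])

```text
time_s: 16.67
ee_pos: [0.5909, 0.2544, 0.1444]
eef_rot: [-2.706, 0.012, -1.379]
force: [0.2, -0.3, -2.9]
grip_width: 0.0344
```

```bash
python3 tgt.py .004 -.028 .0009 .0007
```

```text
n [-0.4127 -0.091   0.9063]
mouth frame x,y,z mm [0.8 0.7 7.8] ang 0.0 th -0.028
move cm [ 0.17  0.04 -0.34] rot [-0. -0. -0.] F(xa,ya,n) [-1.1, -0.3, -2.7] mom [0.03, 0.47, 0.01] w 0.0344 t 16.6667 q [ 0.38  0.35  1.67 -0.11  0.7   1.83]
```

Call:
carry_out(commands=[1,0.04,0.01,-0.09,0,0,0,1,0.08,0.02,-0.18,0,0,0,1,0.12,0.03,-0.27,0,0,0,1,0.12,0.03,-0.27,0,0,0])

```text
time_s: 17.0
ee_pos: [0.5922, 0.2547, 0.1416]
eef_rot: [-2.705, 0.012, -1.379]
force: [0.5, -1.3, -3.3]
grip_width: 0.0342
```

```bash
python3 tgt.py .002 -.028 .0009 .0007
```

```text
n [-0.4127 -0.091   0.9063]
mouth frame x,y,z mm [0.8 0.7 4.7] ang 0.0 th -0.028
move cm [ 0.12  0.03 -0.24] rot [-0. -0. -0.] F(xa,ya,n) [-1.2, -1.4, -3.1] mom [-0.19, 0.37, -0.03] w 0.0342 t 17.0 q [ 0.38  0.35  1.67 -0.11  0.69  1.83]
```

Call:
carry_out(commands=[1,0.04,0.01,-0.08,0,0,0,1,0.08,0.02,-0.16,0,0,0,1,0.08,0.02,-0.16,0,0,0])

```text
time_s: 17.25
ee_pos: [0.5931, 0.2548, 0.14]
eef_rot: [-2.705, 0.012, -1.379]
force: [0.5, -2.5, -2.6]
grip_width: 0.0343
```

```bash
python3 tgt.py .002 -.028 .0009 .0007
```

```text
n [-0.4127 -0.091   0.9063]
mouth frame x,y,z mm [0.9 0.6 2.9] ang 0.0 th -0.028
move cm [ 0.03  0.02 -0.08] rot [ 0. -0. -0.] F(xa,ya,n) [-1.1, -2.6, -2.3] mom [-0.4, 0.41, 0.01] w 0.0343 t 17.25 q [ 0.38  0.36  1.67 -0.11  0.69  1.83]
```

Call:
carry_out(commands=[1,0.02,-0.08,0,0,0,0,1,0.04,-0.08,-0.05,0,0,0,1,0.06,-0.08,-0.1,0,0,0,1,0.06,-0.08,-0.1,0,0,0])

```text
time_s: 17.58
ee_pos: [0.5936, 0.254, 0.1388]
eef_rot: [-2.706, 0.012, -1.379]
force: [0.8, 1.1, -3.6]
grip_width: 0.034
```

```bash
python3 tgt.py .000 -.028 .0009 0
```

```text
n [-0.4127 -0.091   0.9063]
mouth frame x,y,z mm [ 0.8 -0.3  1.6] ang 0.0 th -0.028
move cm [ 0.07  0.04 -0.14] rot [ 0. -0. -0.] F(xa,ya,n) [-0.6, 0.9, -3.7] mom [0.04, 0.4, -0.02] w 0.034 t 17.5833 q [ 0.38  0.36  1.67 -0.11  0.68  1.82]
```

Call:
carry_out(commands=[1,0.03,0.03,-0.05,0,0,0,1,0.05,0.03,-0.1,0,0,0,1,0.07,0.04,-0.15,0,0,0,1,0.07,0.04,-0.15,0,0,0])

```text
time_s: 17.92
ee_pos: [0.5944, 0.2545, 0.1378]
eef_rot: [-2.705, 0.012, -1.379]
force: [-4.9, -2.4, 2.7]
grip_width: 0.0339
```

```bash
python3 tgt.py -.001 -.028 .0009 0
```

```text
n [-0.4127 -0.091   0.9063]
mouth frame x,y,z mm [ 1.1 -0.   0.4] ang 0.0 th -0.028
move cm [ 0.04  0.01 -0.13] rot [ 0.  0. -0.] F(xa,ya,n) [-3.7, -1.3, 4.7] mom [-0.1, 0.72, 0.03] w 0.0339 t 17.9167 q [ 0.38  0.36  1.67 -0.11  0.68  1.82]
```

Axial contact appears at s ≈ 0.4 mm, well below the 6 mm dog height, so the head is home. I'll ease the side load, then release and retreat along the axis.

Call:
carry_out(commands=[1,-0.05,0,0,0,0,0,1,-0.05,0,0,0,0,0], force=6)

```text
time_s: 18.08
ee_pos: [0.594, 0.2544, 0.1379]
eef_rot: [-2.705, 0.012, -1.379]
force: [0.7, -1.5, -2.6]
grip_width: 0.0354
```

Call:
carry_out(commands=[0.2,0,0,0,0,0,0,0,0,0,0,0,0,0,-0.2,0,0,0,0,0,0,-0.4,0,0,0,0,0,0,-0.4,0,0,0,0,0,0,-0.4,0,0,0,0,0,0])

```text
time_s: 18.58
ee_pos: [0.594, 0.2545, 0.138]
eef_rot: [-2.705, 0.012, -1.379]
force: [-0.8, 1.0, -0.9]
grip_width: 0.0647
```

```bash
python3 tgt.py .1 -.028 .0009 0
```

```text
n [-0.4127 -0.091   0.9063]
mouth frame x,y,z mm [0.9 0.1 0.7] ang 0.001 th -0.028
move cm [-4.09 -0.91  9.  ] rot [-0.     0.001 -0.   ] F(xa,ya,n) [-0.9, 1.1, -0.6] mom [-0.01, 0.16, -0.02] w 0.0647 t 18.5833 q [ 0.38  0.36  1.67 -0.11  0.68  1.83]
```

Now retreat along the axis, then move clear and look.

Call:
carry_out(commands=[-0.4,-0.41,-0.09,0.9,0,0,0,-0.4,-1.23,-0.27,2.7,0,0,0,-0.4,-2.05,-0.45,4.5,0,0,0,-0.4,-3.1,-0.68,6.8,0,0,0,-0.4,-4.1,-0.9,9,0,0,0,-0.4,-5,-1.1,11,0,0,0,-0.4,-6.5,-1.4,14,0,0,0,-0.4,-8,-4,14,0,0,0,-0.4,-11,-7,14,0,0,0,-0.4,-14,-10,14,0,0,0,-0.4,-16,-12,14,0,0,0,-0.4,-16,-12,14,0,0,0])

```text
time_s: 19.58
ee_pos: [0.4313, 0.1323, 0.2791]
eef_rot: [-2.702, 0.012, -1.38]
force: [-0.2, -0.4, 0.5]
grip_width: 0.0659
```

```bash
python3 - <<'E'
from tgt import *
S=[]
for k in range(4):
    a,d=viewer.camera("scene"); S.append(d)
b,e=viewer.camera("top"); d=np.median(S,0)
z=np.zeros((600,800,3),np.uint8)
z[:,:480]=cv2.resize(a[170:270,130:210],(480,600),interpolation=cv2.INTER_CUBIC); z[:310,485:795]=cv2.resize(b[145:195,155:205],(310,310),interpolation=cv2.INTER_CUBIC)
cv2.imwrite("pics/m.png",z)
X,u,v=pts("scene",d,d>0); r=X-np.array([.5949,.2538,.1256]); A=np.c_[r@xa,r@ya,r@n]*1e3
from scipy.optimize import least_squares
for lo,hi,rad in((2,11,25),):
    m=(np.hypot(A[:,0],A[:,1])<29)&(np.hypot(A[:,0],A[:,1])>20)&(A[:,2]>lo)&(A[:,2]<hi)&(A[:,1]>-30)
    f=least_squares(lambda c:np.hypot(A[m,0]-c[0],A[m,1]-c[1])-rad,[0,0],loss="soft_l1"); print("flange centre vs mouth (scene cam)",f.x.round(1),m.sum())
m=(np.hypot(A[:,0],A[:,1])<14)&(A[:,2]>50); print("cap top above mouth (98-36+... expect 62)",np.percentile(A[m,2],[10,50,90]).round(1),m.sum())
q=A[m]; c=np.linalg.lstsq(np.c_[q[:,:2],np.ones(len(q))],q[:,2],rcond=None)[0]; print("plane slopes",c.round(3))
for t in("stand","jar_blue","jar_black","tin","bottle"):
    for r in nets.silhouettes("scene",t)[:1]:
        P,_,_=pts("scene",d,r["region"]); print(t,r["extent"],np.median(P,0).round(3))
E
```

```text
flange centre vs mouth (scene cam) [-0.3 -2.5] 54
cap top above mouth (98-36+... expect 62) [56.7 59.  60.7] 77
plane slopes [-4.3000e-02 -1.2800e-01  5.8972e+01]
stand [294.8, 179.8, 320.7, 209.3] [ 0.485 -0.187  0.029]
jar_blue [222.5, 184.8, 247.6, 213.9] [0.604 0.021 0.055]
jar_black [273.3, 217.6, 294.8, 247.0] [0.41  0.005 0.056]
tin [133.1, 278.5, 151.4, 304.1] [0.53  0.412 0.035]
bottle [315.8, 152.2, 333.1, 172.8] [ 0.542 -0.353  0.039]
```

View pics/m.png

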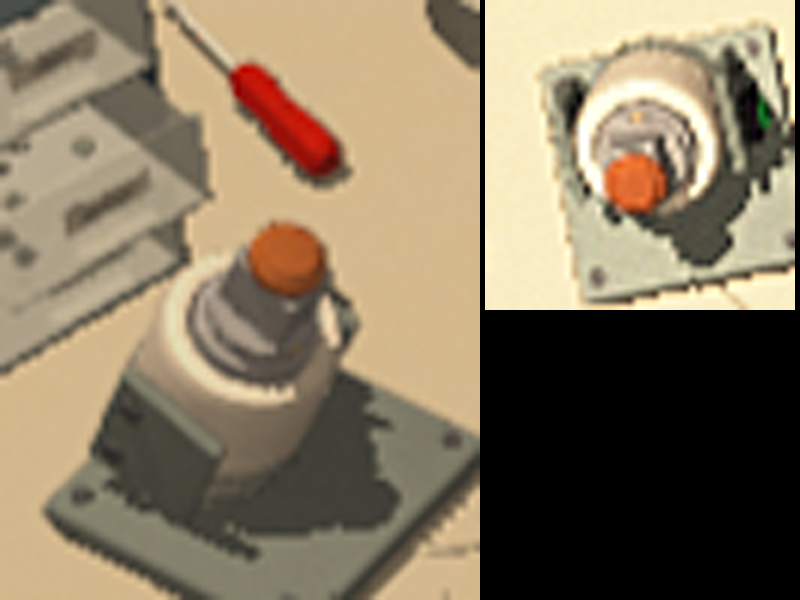

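```bash
python3 -c "
from station import ticket
print(ticket.hand_in())"
```

```text
the job is handed in; nothing more can be done
None
```

The grinding head is seated in the spindle and released, and the job was handed in at about 20 s of robot time; no verdict was reported.

**What I did:** I lifted the head straight up out of the stand, which stayed upright. I read the dog angle from the pictures (about −0.03 rad from the spindle_mouth x axis) and turned the slot to match. Then I fed the shank in along the leaning axis in roughly 1 mm steps, easing off sideways loads of a few newtons. No turning search for the dogs was needed.

**Last checks:**
- **Depth:** axial contact came at about 0.4 mm from the computed home position, against 6 mm if the flange had been resting on the dogs. Force along the axis peaked at about 8 N above the load before contact.
- **After release:** the last picture shows the flange down on the spindle face. Measured cap height was about 59 mm against an expected 62 (68 if on the dogs), with depth noise of 2–3 mm.
- **Bystanders:** the jars, tin and stand measured about where they started. The bottle was mostly hidden in that view, so I could not check it properly. The arm is clear of everything.

**Disagreements:**
- **Grip width:** the fingers closed to 34–36 mm instead of the expected 30 mm across the flats. They were probably gripping the cap, and the hold was still firm.
- **Flange position and tilt:** in the scene camera the flange centre fitted about 2.5 mm off the mouth. A plane fitted to the cap top gave slopes up to 0.13, outside the 0.06 rad limit if real. I put both down to noisy points at the edges, since the tool was in line within 0.003 rad when the head seated, but I did not re-measure the tilt.

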